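Load the carrot crate into the ramp stand

TASK

First clear the loading bay: take the amber jar with the red cap out of it and stand it upright on the round cork mat, setting it down rather than dropping it. Then push the white crate of carrots up the ramp, without lifting it off the ramp, until its trailing edge drops behind the yellow lip and the crate lies flat in the bay. Push gently: the crate must never be rammed against the rubber bumper at the end. Leave the green spare jar beside the bay where it stands.

Things in the scene. Friction and masses are not known exactly. Their poses are not given: they have to be found in the camera images.
- stand: Fixed steel loading stand with green guide rails. Origin: middle of the ramp foot, on the table. x points uphill (push direction), y across to the left, z up. The ramp rises straight from z 0 at x 0 to z 36 mm at x 140 mm, then is level at 36 mm. The lane between the rails is 118 mm wide, centred on y 0; the rails are 6 mm thick and stand 18 mm above the ramp.
- mouth (a point): Point on the table in the middle of the lane's mouth, at stand x = -70 mm. From here two flared guides, 30 mm high, narrow the lane from about 175 mm to 117 mm at the ramp foot. The crate (110 mm) wedges against them when pushed in off-centre by more than about 4 mm; it does ride sideways with the fingers in a slanted push. Axes as the stand's.
- ramp_top (a point): Middle of the ramp's upper end (stand x 140, z 36 mm). Beyond it runs a level yellow plate (z 35 mm) whose far edge is the lip. The plate, bay and bumper form one cradle, clamped anywhere along x: the lip lies 77 mm beyond this point, plus or minus 25 mm, different every time and not reported, so the end must be felt.
- bay (a point): A point on the level aluminium bay floor, z 26 mm, 10 mm below the ramp top (stand x 300 mm). From lip to bumper face the floor is 162 mm long, 122 mm wide between rails 20 mm high. The black spring-backed rubber bumper has a face 110 mm wide, z 29 to 63 mm, gives about 3 N per mm and has 14 mm of travel; a green end plate up to z 71 mm stands behind it.
- crate: Loose white plastic crate full of carrot slices, 160 mm long (x), 110 mm wide (y), 56 mm high, filled solid so that it cannot be gripped, 0.5 to 0.8 kg. Origin: centre of its underside. Its x axis points to its leading end (roughly uphill). Sliding it takes some 3 to 6 N on the flat, up to 10 N uphill. The hand may press on it with at most 20 N.
- crate_rear (a point): Middle of the lower edge of the crate's trailing end wall (80 mm behind the crate's origin). This wall is the one to push. Fingertips grip it by friction, so on the ramp they should rise at least as fast as the crate does: held level, they press it down and the force climbs steeply.
- crate_front (a point): Middle of the lower edge of the crate's leading end wall (80 mm ahead of the crate's origin).
- jar: Loose amber glass jar with a red cap, 56 mm in diameter, 90 mm tall, 0.25 kg, standing upright in the bay at the start. Origin: centre of its underside; z up.
- mat: Fixed round cork mat, 90 mm in diameter, 5 mm thick, on the table beside the stand. Origin: centre of its underside (its top is 5 mm higher).
- spare_jar: Bystander: green jar with white cap, 64 mm in diameter, 100 mm tall, beside the bay; leave alone. Origin: centre of its underside.

How it is judged:
By the outcome, as a careful person would: the job done as asked, in the order asked, and still so for the second after the job is handed in, with the robot touching nothing.
It also fails if it takes over 72 s, if anything falls off the work surface, if the arm or the gripper's body presses on something with over 40 N, if the wrist force passes 120 N, or if a joint passes its speed limit or range.

ROBOT

A 6-joint arm with a two-finger parallel gripper is mounted at the origin on the work surface. World frame = base frame: x ahead of the robot, y to its left, z up, the work surface at z = 0. Lengths are in m, angles in degrees, forces in N, time in s.
With the tool pointing down it reaches from about 0.25 to 0.725 m from the base axis. Payload 9.7 kg.
Tool frame: the origin (TCP) lies midway between the tips of the shut fingers; the grasp point (between the pads) lies bot.hold_point_z behind it (bot.hold_point_z is the distance from the TCP to the grasp point, in m); z points along the fingers, y is the line along which they close (so a half turn about z gives the same grasp; the last joint's range is limited). The gripper opens to 85 mm and grips with 20 to 120 N. Pads are 22 mm wide; open, the fingers measure 114 mm over their backs; the gripper's body (76 mm by 85 mm) begins 54 mm behind the grasp point. The pads swing forward as they close: fully open they stand 13 mm farther back than shut.
Start: joints at [-71.906, 4.979, 10.078, 95.1, 0, 90], TCP at [0.171, -0.523, 0.231] pointing down, gripper open.
Joint ranges: [-179.16, 179.16], [-48.56, 103.87], [-65.8, 70.77], [-126.05, 130.52], [-82.76, 87.17], [-180, 180]. Speed limits (degrees/s): [127.2, 127.2, 147.25, 180, 180, 180].

INTERFACE

Orientations are given as [roll, pitch, yaw] about the fixed x, y, z axes, in that order (R = Rz(yaw) Ry(pitch) Rx(roll)).
In Python, from workcell import bot, camera, camera_model, ticket gives the robot as it stands.
- The arm moves only by the tool send_rows, never from a script. Its argument "targets" is text: rows parted by semicolons, each of 5 numbers parted by spaces: the shift along the tool's x, y, z in mm, then the turn about the tool's z in degrees, then the closure in counts, from 0 (fully open) to 255 (shut). A call has 1 to 20 rows; each row is the pose to reach, as a shift and turn from the pose commanded when the call began, along the tool's axes at that moment; what a row does not reach only later rows make up. A row lasts 1/8 s, in which the tool goes at most 62.5 mm and 10.7 degrees, less where a joint would pass 70% of its speed; a pose out of reach is approached as far as the arm can. A call with a gripper value outside its range is refused whole. The fingers move at their own pace and stop on an object; "newtons" is the grip in N (left out, the last holds). Time passes only in rows, so rows that repeat a pose let the fingers close. It gives the time, the measured TCP pose, the force, the opening and the grip force at its end, in the units of the state.
- bot.get_obs(): the state, without advancing time (a new reading comes with each control period).
- camera(name): name is "scene" or "top" or "wrist"; returns the picture (420x560x3 uint8, blue, green, red); there is no depth.
- camera_model(name): a dict with "K" (3x3 intrinsics, pixels), "pose" (4x4, takes a point from camera to world coordinates); the wrist camera has in their place "T_tool_cam" (4x4, takes a point from camera to tool coordinates, whose origin is the TCP and whose axes are the flange's). Camera axes: x right, y down, z forward; pixel columns grow to the right and rows downward; lengths in m; the calibration is good to about 2 mm. A picture is of the moment at which its call begins: read the wrist's pose just before it. camera_model takes no time and is no camera call.
- ticket.job_done(): hands the job in; it is judged then, once.
The state is a dict: "time": time; "q": joint angles; "qd": joint speeds; "joint_efforts": joint torques, N m; "ee_pos": TCP position; "tcp_rot": TCP orientation; "wrist_force": force on the tool from outside, world axes, zero at the start; "torque": the same for the moment, N m; "opening": finger opening in m; "grasp_force": force on a finger pad.
Only numpy, scipy, OpenCV 4.12 (cv2) and the standard library are available. Lean on these libraries where they do the work, as an engineer would, in place of code of your own. Each camera call takes 0.05 s, during which the arm holds its last target. There are 200 camera calls.

## Working session

There is one attempt and no reset: what is moved stays moved. The work goes in short steps, Python scripts to look and compute and a tool call to move; the robot and the scene stay as the last step left them, time stands still between calls to the robot, and variables do not carry over. Pictures are saved under pics/ and viewed, at most 10 in all, crops included, and the job is handed in when it is done.

Besides the shell and the picture viewer there is one more tool, called after "Request:" as name(argument=value, ...), one argument or row to a line, values as JSON. send_rows: Moves the arm, as the interface text tells. Its arguments: {"type":"object","properties":{"targets":{"type":"string"},"newtons":{"type":"number"}},"required":["targets"]}

```bash
mkdir -p pics; python3 - <<'E'
from workcell import bot,camera,camera_model
import cv2,numpy as np
o=bot.get_obs();print(o['time'],o['ee_pos'],o['tcp_rot'],o['opening'],bot.hold_point_z)
a=camera('scene');b=camera('top')
cv2.imwrite('pics/scene.png',a);cv2.imwrite('pics/top.png',b)
np.set_printoptions(precision=4,suppress=True)
for n in('scene','top'):
  m=camera_model(n);print(n,m['K'],m['pose'])
print(camera_model('wrist'))
E
```

```text
0.0 [ 0.17075722 -0.52256682  0.23058256] [-1.79922663e+02 -1.84557990e-03  1.80954130e+01] 0.0853086534184066 0.0187
scene [[488.2603   0.     277.8877]
 [  0.     488.2603 217.6844]
 [  0.       0.       1.    ]] [[-0.3899  0.5192 -0.7605  1.3297]
 [ 0.9208  0.2149 -0.3254  0.2788]
 [-0.0055 -0.8272 -0.5619  0.583 ]
 [ 0.      0.      0.      1.    ]]
top [[420.1602   0.     282.0516]
 [  0.     420.1602 205.4994]
 [  0.       0.       1.    ]] [[ 0.0283 -0.9937  0.1081  0.4843]
 [-0.9995 -0.0269  0.0142 -0.02  ]
 [-0.0112 -0.1084 -0.994   1.072 ]
 [ 0.      0.      0.      1.    ]]
{'K': array([[351.3734,   0.    , 278.1862],
       [  0.    , 351.3734, 208.8303],
       [  0.    ,   0.    ,   1.    ]]), 'T_tool_cam': array([[ 0.0008, -0.9502, -0.3117,  0.0796],
       [ 1.    ,  0.0009, -0.0002,  0.0002],
       [ 0.0005, -0.3117,  0.9502, -0.1424],
       [ 0.    ,  0.    ,  0.    ,  1.    ]])}
```

View pics/top.png

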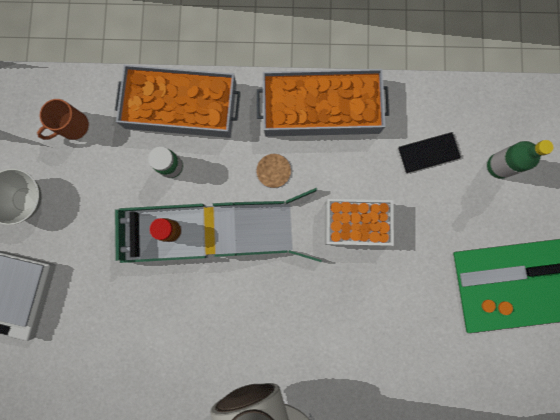

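View pics/scene.png

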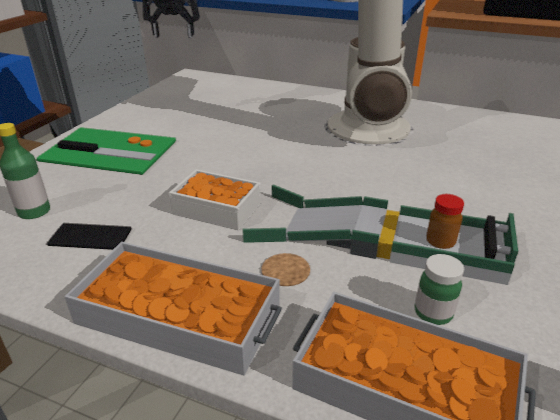

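The top view shows the bay at left (red cap about (162,230)), yellow plate at x≈210, ramp foot at x≈291, crate at (360,222) and mat at (274,170). The stand's uphill direction is roughly world +y.

```bash
cat > h.py <<'E'
import cv2,numpy as np
from workcell import bot,camera,camera_model
np.set_printoptions(precision=4,suppress=True)
def ray(n,uv,z):
    m=camera_model(n);P=np.array(m['pose']) if n!='wrist' else None
    return cast(m['K'],P,uv,z)
def cast(K,P,uv,z):
    d=P[:3,:3]@np.linalg.solve(K,[uv[0],uv[1],1.]);c=P[:3,3]
    return c+d*(z-c[2])/d[2]
def big(mask,k=1):
    cs=cv2.findContours(mask.astype(np.uint8),cv2.RETR_EXTERNAL,cv2.CHAIN_APPROX_NONE)[0]
    return sorted(cs,key=cv2.contourArea)[::-1][:k]
E
python3 - <<'E'
from h import *
a=cv2.imread('pics/top.png');h=cv2.cvtColor(a,cv2.COLOR_BGR2HSV);H,S,V=cv2.split(h)
X,Y=np.meshgrid(range(560),range(420))
roi=(X>100)&(X<420)&(Y>140)&(Y<275)
cap=big(((H<6)|(H>174))&(S>190)&(V>100)&roi&(X<200))[0];(c,r)=cv2.minEnclosingCircle(cap);print('cap',c,r,ray('top',c,.116))
mat=big((H<25)&(S>50)&roi&(Y<192)&(X>240)&(X<310))[0];c,r=cv2.minEnclosingCircle(mat);print('mat',c,r,ray('top',c,.005))
yl=big((H>18)&(H<32)&(S>180)&roi&(X>190)&(X<230))[0];R=cv2.boxPoints(cv2.minAreaRect(yl));print('yellow',[(p,ray('top',p,.035)) for p in R])
cr=big((((S<45)&(V>205))|((H<25)&(S>120)))&roi&(X>315)&(X<405)&(Y>190)&(Y<255))[0];rr=cv2.minAreaRect(cr);R=cv2.boxPoints(rr);print('crate',rr);W=np.array([ray('top',p,.056) for p in R]);print(W,W.mean(0))
g=(H>65)&(H<95)&(S>90)&roi&(Y>195)
for c in big(g,6):
  rr=cv2.minAreaRect(c);print('green',cv2.contourArea(c),[ray('top',p,.05)[:2] for p in cv2.boxPoints(rr)],rr)
crop=cv2.resize(a[190:275,110:310],None,fx=4,fy=4,interpolation=cv2.INTER_CUBIC);cv2.imwrite('pics/crop1.png',crop)
E
```

```text
cap (160.42857360839844, 228.42857360839844) 10.687686920166016 [0.5281 0.2698 0.116 ]
mat (273.24285888671875, 170.15142822265625) 17.263822555541992 [0.6914 0.0206 0.005 ]
yellow [(array([203.8402, 208.0063], dtype=float32), array([0.5855, 0.1891, 0.035 ])), (array([212.3067, 207.6677], dtype=float32), array([0.5869, 0.168 , 0.035 ])), (array([214.1182, 252.9552], dtype=float32), array([0.4753, 0.1584, 0.035 ])), (array([205.6517, 253.2939], dtype=float32), array([0.4739, 0.1792, 0.035 ]))]
crate ((359.89007568359375, 221.88551330566406), (58.498016357421875, 39.27753448486328), 1.1691393852233887)
[[ 0.5122 -0.1239  0.056 ]
 [ 0.6074 -0.1243  0.056 ]
 [ 0.6083 -0.2661  0.056 ]
 [ 0.5132 -0.2642  0.056 ]] [ 0.5603 -0.1946  0.056 ]
green 402.0 [array([0.5761, 0.409 ]), array([0.5944, 0.1888]), array([0.4646, 0.1753]), array([0.4464, 0.3924])] ((159.55538940429688, 232.99693298339844), (53.5285758972168, 89.86144256591797), 86.8201675415039)
green 50.5 [array([0.5963, 0.1618]), array([ 0.6066, -0.0073]), array([ 0.6019, -0.0076]), array([0.5916, 0.1614])] ((248.48667907714844, 203.10
[... 169 characters left out ...]
ay([0.4684, 0.1532])] ((250.51171875, 253.2069091796875), (1.3751572370529175, 71.11257934570312), 86.76029968261719)
green 16.0 [array([ 0.6068, -0.0136]), array([ 0.624 , -0.0493]), array([ 0.6197, -0.0514]), array([ 0.6025, -0.0156])] ((293.314453125, 198.58248901367188), (1.9291576147079468, 16.144004821777344), 66.03751373291016)
green 8.0 [array([ 0.4837, -0.0249]), array([ 0.4865, -0.0256]), array([ 0.4666, -0.1008]), array([ 0.4638, -0.1   ])] ((304.4546203613281, 255.65322875976562), (32.279541015625, 1.2073756456375122), 16.50436019897461)
green 0.0 [array([0.5672, 0.3546]), array([0.5672, 0.3546]), array([0.5672, 0.3546]), array([0.5672, 0.3546])] ((135.0, 213.0), (0.0, 0.0), 0.0)
```

View pics/crop1.png

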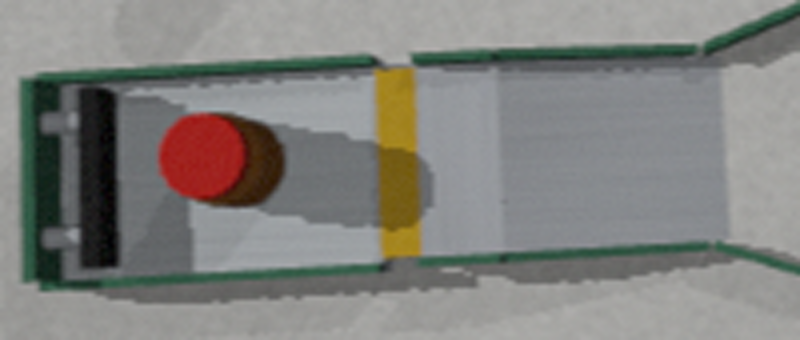

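The crop shows ramp foot edge at about px (290.5,206.8)–(291.8,251.3), ramp top line near x≈235–236, the lip at x≈204–206, and jar body slightly right of the cap (parallax).

```bash
python3 - <<'E'
from h import *
f=[ray('top',p,0) for p in((290.5,206.75),(291.75,251.25))];t=[ray('top',p,.036) for p in((235,206.5),(236.2,252.5))]
print('foot',f,np.mean(f,0));print('top',t,np.mean(t,0))
print('lip',(ray('top',(203.84,208),.035)+ray('top',(205.65,253.29),.035))/2)
# outer rail edges, level part z .054 : crop px
for p,z in(((413,54),.054),((495,50),.054),((700,47),.018),((420,263),.054),((500,260),.054),((712,244),.018)):
  print(p,ray('top',(110+p[0]/4,190+p[1]/4),z))
a=cv2.imread('pics/top.png')
h=cv2.cvtColor(a,cv2.COLOR_BGR2HSV);H,S,V=cv2.split(h)
sub=slice(190,255),slice(318,402)
print('table V',np.median(V[200:240,405:418]),'row 222 V',V[222,318:402],'col 360 V',V[190:255,360])
print('scene cap')
b=cv2.imread('pics/scene.png');h=cv2.cvtColor(b,cv2.COLOR_BGR2HSV);H,S,V=cv2.split(h)
c=big(((H<6)|(H>174))&(S>190)&(V>100))[0];e=cv2.fitEllipse(c);print(e,cv2.boundingRect(c))
E
```

```text
foot [array([ 0.5982, -0.0264,  0.    ]), array([ 0.4849, -0.0325,  0.    ])] [ 0.5415 -0.0295  0.    ]
top [array([0.5913, 0.1116, 0.036 ]), array([0.4779, 0.104 , 0.036 ])] [0.5346 0.1078 0.036 ]
lip [0.5297 0.1842 0.035 ]
(413, 54) [0.5954 0.1628 0.054 ]
(495, 50) [0.5992 0.1127 0.054 ]
(700, 47) [ 0.6086 -0.0121  0.018 ]
(420, 263) [0.4688 0.1527 0.054 ]
(500, 260) [0.472  0.1045 0.054 ]
(712, 244) [ 0.4852 -0.023   0.018 ]
table V 120.0 row 222 V [154 152 153 158 156 154 147 142 153 174 185 167 131 132 162 179 182 182
 181 183 182 174 149 152 181 184 184 180 182 172 144 111 114 154 183 185
 185 186 184 178 159 132 119 119 139 164 176 176 176 171 152 123 116 157
 182 183 169 137 128 155 173 159 141 161 176 181 177 166 148 153 169 161
 160 178 177 151 123 118 118 119 120 116 116 119] col 360 V [166 165 166 169 170 172 170 167 166 174 185 181 117 171 183 184 182 182
 182 185 184 182 154 133 130 147 161 167 165 169 158 125 119 129 161 175
 163 164 162 153 162 153 170 169 175 176 174 166 164 167 139 130 179 186
 183 103 100 101 109 151 152 145 145 148 150]
scene cap
((450.2987060546875, 203.933349609375), (18.075429916381836, 26.878225326538086), 114.80410766601562) (436, 195, 28, 20)
```

Request:
send_rows(
  targets="0 0 -40 10 0; 0 0 -80 20 0; 0 0 -80 30 0; 0 0 -80 40 0; 0 0 -80 50 0;0 0 -80 60 0;0 0 -80 70 0;0 0 -80 77 0",
)

```text
time: 1.1
ee_pos: [0.1708, -0.5227, 0.3109]
tcp_rot: [-180.0, 0.0, -59.2]
wrist_force: [0.4, -0.4, 1.0]
opening: 0.0854
grasp_force: 0.0
```

Request:
send_rows(
  targets="-33 -47 0 -10.3 0; -66 -95 0 -20.6 0; -100 -142 0 -30.9 0; -133 -190 0 -41.2 0; -166 -237 0 -51.5 0; -199 -285 0 -61.8 0; -232 -332 0 -72 0; -265 -380 10 -82.4 0; -298 -427 20 -92.6 0; -332 -475 30 -103 0; -365 -522 45 -113 0; -398 -570 60 -123.5 0; -431 -617 80 -134 0; -464 -665 100 -144 0; -497 -712 110 -154.2 0;-497 -712 110 -154.2 0;-497 -712 110 -154.2 0",
)

```text
time: 3.22
ee_pos: [0.5235, 0.2702, 0.2009]
tcp_rot: [-179.9, 0.0, 95.2]
wrist_force: [-0.4, -0.2, 0.5]
opening: 0.0855
grasp_force: 0.0
```

```bash
cat >> h.py <<'E'
from scipy.spatial.transform import Rotation as Ro
def wcam():
    o=bot.get_obs();a=camera('wrist');m=camera_model('wrist');T=np.eye(4);T[:3,:3]=Ro.from_euler('xyz',o['tcp_rot'],degrees=True).as_matrix();T[:3,3]=o['ee_pos']
    return o,a,np.array(m['K']),T@np.array(m['T_tool_cam'])
E
python3 - <<'E'
from h import *
o,a,K,P=wcam();cv2.imwrite('pics/w1.png',a);print(o['time'],o['ee_pos'],o['tcp_rot'],o['q'])
H,S,V=cv2.split(cv2.cvtColor(a,cv2.COLOR_BGR2HSV))
c=big(((H<6)|(H>174))&(S>170)&(V>70))[0];print(cv2.boundingRect(c),cv2.minEnclosingCircle(c),cast(K,P,cv2.minEnclosingCircle(c)[0],.116))
y=big((H>18)&(H<32)&(S>150))[0];R=cv2.boxPoints(cv2.minAreaRect(y));print('yel',[(p,cast(K,P,p,.035)) for p in R])
E
```

```text
3.225 [0.5235 0.2702 0.2009] [-179.9395    0.0392   95.2471] [ 27.309    9.9695  12.2246  92.3259  -0.0136 112.0619]
(255, 181, 66, 67) ((286.1883239746094, 214.87661743164062), 34.70663070678711) [0.5285 0.2715 0.116 ]
yel [(array([281., 268.], dtype=float32), array([0.5334, 0.1885, 0.035 ])), (array([335., 268.], dtype=float32), array([0.5859, 0.1934, 0.035 ])), (array([335., 293.], dtype=float32), array([0.5899, 0.1657, 0.035 ])), (array([281., 293.], dtype=float32), array([0.536 , 0.1607, 0.035 ]))]
```

View pics/w1.png

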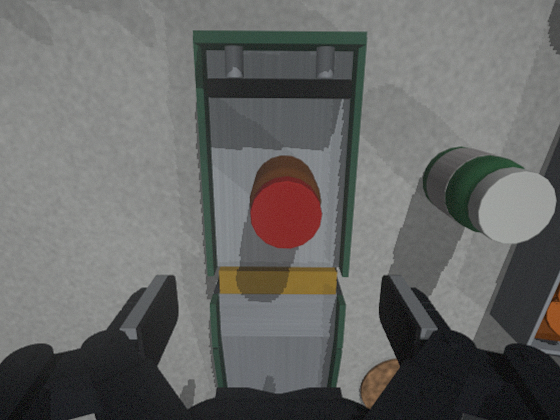

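The wrist view shows the bay square in the image, jar cap at (286,214), spare jar at right (511,205) and the lip at row 268; the jar is at (0.5285, 0.271).

Request:
send_rows(
  targets="1 5 30 0 0; 1 5 65 0 0; 1 5 100 0 0; 1 5 125 0 0; 1 5 138 0 0; 1 5 138 0 0; 1 5 138 0 255;1 5 138 0 255;1 5 138 0 255;1 5 138 0 255;1 5 138 0 255;1 5 138 0 255;1 5 138 0 255;1 5 138 0 255",
  newtons=40,
)

```text
time: 5.03
ee_pos: [0.5293, 0.2722, 0.065]
tcp_rot: [179.9, -0.0, 95.3]
wrist_force: [-1.1, -1.4, 6.9]
opening: 0.0537
grasp_force: 42.6
```

Request:
send_rows(
  targets="0 0 -20 0 255; 0 0 -60 0 255; 0 0 -100 0 255; -33 17 -100 0 255; -66 34 -100 0 255; -100 52 -100 0 255; -133 69 -100 0 255; -166 86 -100 0 255; -200 104 -100 0 255; -232 121 -90 0 255; -255 133 -75 0 255; -265 138 -50 0 255; -265 138 -25 0 255; -265 138 0 0 255; -265 138 10 0 255; -265 138 10 0 255",
)

```text
time: 7.02
ee_pos: [0.6902, 0.021, 0.0526]
tcp_rot: [-179.9, -0.0, 95.3]
wrist_force: [-0.0, -0.1, -1.3]
opening: 0.0542
grasp_force: 43.5
```

```bash
python3 - <<'E'
from h import *
o,a,K,P=wcam();b=camera('scene')
cv2.imwrite('pics/m.png',np.hstack([cv2.resize(a,None,fx=.9,fy=.9),cv2.resize(b[220:320,220:360],(294,378)[::1])]));print(o)
E
```

```text
{'time': 7.025, 'q': array([ 1.7426, 24.5467, 13.9179, 79.4518,  0.0032, 86.4311]), 'qd': array([-0.0529, -1.048 ,  1.7394,  0.5668, -0.0658, -0.0423]), 'joint_efforts': array([ -0.0495, -73.3954,  46.6599,  -0.2604,  -0.0029,  -0.0006]), 'ee_pos': array([0.6902, 0.021 , 0.0526]), 'tcp_rot': array([-179.9197,   -0.0082,   95.3116]), 'wrist_force': array([-0.0286, -0.1263, -1.2592]), 'torque': array([-0.031 , -0.0442,  0.0133]), 'grasp_force': 43.459360962733626, 'opening': 0.05424539832139096}
```

View pics/m.png

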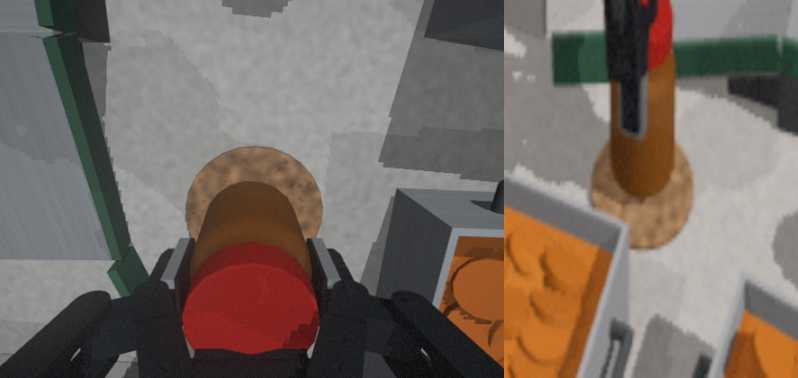

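The jar hangs upright over the middle of the mat, some 8 mm up.

Request:
send_rows(
  targets="0 0 2 0 255; 0 0 4 0 255; 0 0 5 0 255; 0 0 6 0 255;0 0 7 0 255;0 0 7 0 255",
)

```text
time: 7.88
ee_pos: [0.6905, 0.0208, 0.0462]
tcp_rot: [-180.0, -0.0, 95.3]
wrist_force: [0.5, 0.1, -2.4]
opening: 0.054
grasp_force: 43.5
```

Request:
send_rows(
  targets="0 0 0.7 0 255; 0 0 1.4 0 255; 0 0 2 0 255; 0 0 2 0 255",
)

```text
time: 8.38
ee_pos: [0.6906, 0.0208, 0.0442]
tcp_rot: [-180.0, -0.0, 95.3]
wrist_force: [0.1, 0.6, -2.5]
opening: 0.0543
grasp_force: 43.6
```

Request:
send_rows(
  targets="0 0 0.7 0 255; 0 0 1.4 0 255; 0 0 2 0 255; 0 0 2 0 255",
)

```text
time: 8.88
ee_pos: [0.6906, 0.0208, 0.044]
tcp_rot: [179.9, 0.0, 95.3]
wrist_force: [-5.3, -0.9, 9.1]
opening: 0.0543
grasp_force: 44.7
```

Contact felt; release.

Request:
send_rows(
  targets="0 0 -1.5 0 255; 0 0 -1.5 0 120; 0 0 -1.5 0 60; 0 0 -1.5 0 0; 0 0 -1.5 0 0;0 0 -1.5 0 0;0 0 -1.5 0 0; 0 0 -20 0 0; 0 0 -60 0 0; 0 0 -100 0 0;0 0 -140 0 0; 0 0 -170 0 0;-50 0 -190 0 0; -100 0 -190 0 0;-100 0 -190 0 0;-100 0 -190 0 0",
)

```text
time: 10.88
ee_pos: [0.6998, -0.0786, 0.2332]
tcp_rot: [180.0, -0.0, 95.3]
wrist_force: [-0.4, 1.1, -0.1]
opening: 0.0855
grasp_force: 0.0
```

```bash
python3 - <<'E'
from h import *
o,a,K,P=wcam();b=camera('top');s=camera('scene')
c=np.hstack([cv2.resize(b[140:280,260:410],(450,420)),cv2.resize(s[200:300,240:323],(348,420))])
print(o['time'],o['ee_pos']);cv2.imwrite('pics/r.png',c);cv2.imwrite('pics/w2.png',a);cv2.imwrite('pics/t2.png',b)
E
```

```text
10.875 [ 0.6998 -0.0786  0.2332]
```

View pics/r.png

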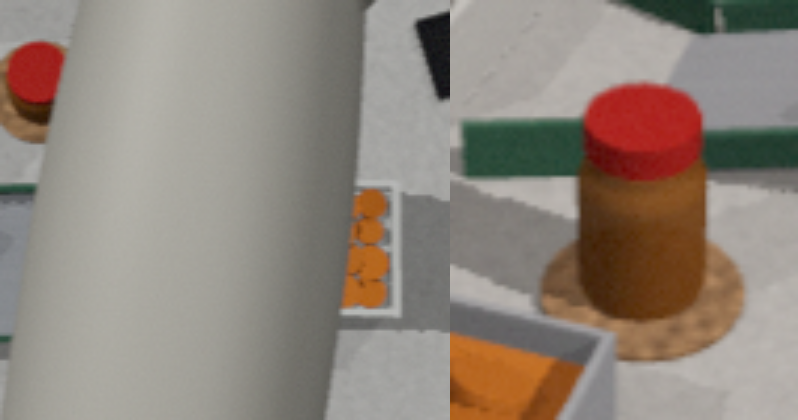

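The jar stands upright on the mat. Now on to the crate.

Request:
send_rows(
  targets="-40 -40 -10 0 60; -80 -80 -20 0 110; -120 -115 -20 0 110; -158 -155 -20 0 110;-158 -155 -20 0 110;-158 -155 -20 0 110",
)

```text
time: 11.78
ee_pos: [0.5603, -0.2496, 0.2526]
tcp_rot: [180.0, -0.0, 95.3]
wrist_force: [0.4, 0.1, 0.4]
opening: 0.0483
grasp_force: 0.0
```

```bash
python3 - <<'E'
from h import *
o,a,K,P=wcam();cv2.imwrite('pics/w3.png',a);print(o['time'],o['ee_pos'],o['tcp_rot'],o['opening'])
np.savez('w3.npz',K=K,P=P)
H,S,V=cv2.split(cv2.cvtColor(a,cv2.COLOR_BGR2HSV))
c=big((H<25)&(S>150)&(V>80))[0]
m=cv2.morphologyEx(((H<25)&(S>120)&(V>60)).astype(np.uint8),cv2.MORPH_CLOSE,np.ones((21,21)))
c=big(m)[0];rr=cv2.minAreaRect(c);print(rr)
W=np.array([cast(K,P,p,.054) for p in cv2.boxPoints(rr)]);print(W,W.mean(0))
E
```

```text
11.775 [ 0.5603 -0.2496  0.2526] [179.9653  -0.0015  95.3221] 0.04834126100068911
((286.88677978515625, 116.60377502441406), (107.28994750976562, 154.5496368408203), 2.4895529747009277)
[[ 0.5131 -0.2678  0.054 ]
 [ 0.5118 -0.1266  0.054 ]
 [ 0.6063 -0.1214  0.054 ]
 [ 0.6211 -0.2626  0.054 ]] [ 0.5631 -0.1946  0.054 ]
```

View pics/w3.png

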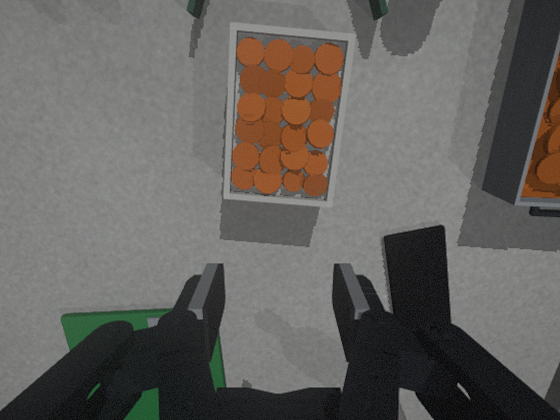

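The crate's rim corners are at about (231,23), (354,34), (331,207), (222,199); it's yawed a few degrees relative to the tool, and the fingers lie below.

```bash
cat >> h.py <<'E'
AX=np.deg2rad(95.0);SX=np.array([np.cos(AX),np.sin(AX)]);SY=np.array([-SX[1],SX[0]])
O=np.array([.5356,.1086])-SX*.140   # stand origin
def st(p): d=np.array(p)[:2]-O; return np.array([d@SX,d@SY])*1000
E
python3 - <<'E'
from h import *
d=np.load('w3.npz');K,P=d['K'],d['P']
W=[cast(K,P,p,.056) for p in((231,23),(354,34),(331,207),(222,199))]
print(np.array(W));s=np.array([st(w) for w in W]);print('stand',s,'c',s.mean(0))
f=(s[0]+s[1])/2;r=(s[2]+s[3])/2;print('front',f,'rear',r,'yaw',np.degrees(np.arctan2(*(f-r)[::-1])),np.degrees(np.arctan2(*((s[0]-s[1])*[-1,1]))))
print('foot in stand',st((.5469,-.0176)),st((.5415,-.0295)),'lip',st((.5297,.1842)),'lip w',[st(p) for p in ((.5334,.1885),(.5859,.1934))],'tcp',st(bot.get_obs()['ee_pos']),O)
a=cv2.imread('pics/w1.png')
# bay end plate outer corners z .071 & rails from w1
T=np.eye(4);T[:3,:3]=Ro.from_euler('xyz',[-179.9395,.0392,95.2471],degrees=True).as_matrix();T[:3,3]=[.5235,.2702,.2009]
P=T@np.array(camera_model('wrist')['T_tool_cam'])
for p,z in(((194,33),.071),((366,33),.071),((208,272),.046),((218,272),.046),((340,275),.046),((349,275),.046),((206,90),.063),((351,90),.063),((218,293),.035),((337,293),.035),((218,267),.035),((337,267),.035)):print(p,st(cast(K,P,p,z)))
E
```

```text
[[ 0.5066 -0.1163  0.056 ]
 [ 0.6139 -0.1148  0.056 ]
 [ 0.6162 -0.2739  0.056 ]
 [ 0.5058 -0.2758  0.056 ]]
stand [[ -81.4661   48.4997]
 [ -89.3762  -58.5595]
 [-248.1131  -46.9271]
 [-240.3378   63.1721]] c [-164.8233    1.5463]
front [-85.4212  -5.0299] rear [-244.2254    8.1225] yaw -4.734509913076875 -4.225664878322607
foot in stand [13.2954 -0.2579] [1.9113 6.1587] lip [215.8265  -0.7114] lip w [array([219.7877,  -4.7721]), array([220.0934, -57.4994])] tcp [-218.7134    6.2035] [ 0.5478 -0.0309]
(194, 33) [421.7495  58.0433]
(366, 33) [422.3503 -62.4047]
(208, 272) [220.9341  64.4968]
(218, 272) [220.9869  55.0313]
(340, 275) [218.447  -60.5976]
(349, 275) [218.4947 -69.136 ]
(206, 90) [384.0203  53.4338]
(351, 90) [384.5797 -56.1059]
(218, 293) [191.4781  58.2573]
(337, 293) [192.1508 -60.9993]
(218, 267) [220.4959  56.8542]
(337, 267) [221.142 -59.336]
```

Request:
send_rows(
  targets="-20 2 0 0.3 110; -60 6 20 0.3 110; -60 6 60 0.3 110; -60 6 105 0.3 110; -60 6 150 0.3 110; -60 6 190 0.3 110; -60 6 220 0.3 110; -60 6 232 0.3 110;-60 6 232 0.3 110",
)

```text
time: 12.95
ee_pos: [0.5719, -0.3087, 0.0199]
tcp_rot: [-180.0, -0.0, 95.1]
wrist_force: [0.4, 0.0, 0.8]
opening: 0.0487
grasp_force: 0.0
```

Request:
send_rows(
  targets="5 0 0 0 110; 10 0 0 0 110; 14 0 0 0 110; 17 0 0 0 110; 20 0 0 0 110; 23 0 0 0 110; 26 0 0 0 110; 29 0 0 0 110; 32 0 0 0 110; 35 0 0 0 110; 38 0 0 0 110;40 0 0 0 110",
)

```text
time: 14.45
ee_pos: [0.5681, -0.2695, 0.0203]
tcp_rot: [180.0, 0.0, 95.0]
wrist_force: [0.8, -2.1, -0.6]
opening: 0.0486
grasp_force: 1.4
```

```bash
python3 - <<'E'
from h import *
o,a,K,P=wcam();cv2.imwrite('pics/w4.png',a);print(o['time'],o['ee_pos'],o['tcp_rot'],st(o['ee_pos']),o['wrist_force'])
b=camera('top');cv2.imwrite('pics/t4.png',b)
H,S,V=cv2.split(cv2.cvtColor(b,cv2.COLOR_BGR2HSV))
print(V[232,250:400]); 
np.savez('w4.npz',K=K,P=P)
E
```

```text
14.45 [ 0.5681 -0.2695  0.0203] [179.9943   0.0011  94.9992] [-239.5233    0.5662] [ 0.8469 -2.0762 -0.6182]
[147 146 147 147 147 146 148 145 148 147 148 147 146 146 147 146 147 146
 147 147 146 149 147 144 147 147 146 147 148 146 145 145 148 146 146 144
 145 144 146 145 143 155 167 172 168 168 169 171 170 165 168 170 171 172
 169 166 162 159 161 160 159 163 160 157 154 155 156 159 153 145 168 187
 178 148 144 172 184 187 186 185 186 185 187 185 169 155 166 167 166 166
 166 166 166 167 159 163 181 184 178 169 165 162 163 158 145 151 168 168
 170 168 157 152 165 157 136 132 145 155 164 163 151 135 124 149 177 179
 180 179 180 180 178 159 130 108 141 176 159 106  52  15  21  22  24  22
  20  21  22  26  78 118]
```

View pics/w4.png

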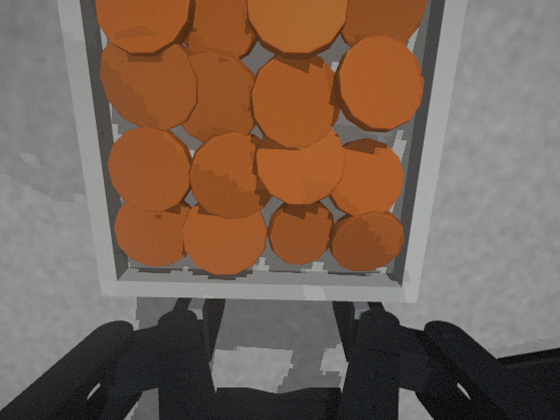

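The rear rim runs from (102,295) to (414,302), now nearly square with the fingers, whose tips touch it at about x 200 and 355.

```bash
python3 - <<'E'
from h import *
d=np.load('w4.npz');K,P=d['K'],d['P']
for p in((102,295),(414,302),(60,0),(467,0)):print(p,st(cast(K,P,p,.056)))
b=cv2.imread('pics/t4.png');H,S,V=cv2.split(cv2.cvtColor(b,cv2.COLOR_BGR2HSV))
m=((H<20)&(S>120)&(V>60)).astype(np.uint8);m[:195]=0;m[250:]=0;m[:,:310]=0;m[:,400:]=0
m=cv2.morphologyEx(m,cv2.MORPH_CLOSE,np.ones((9,9)));rr=cv2.minAreaRect(big(m)[0]);print(rr,st(ray('top',rr[0],.054)),[st(ray('top',p,.054)) for p in cv2.boxPoints(rr)])
E
```

```text
(102, 295) [-226.3088   62.183 ]
(414, 302) [-229.0473  -46.572 ]
(60, 0) [-136.0339   59.384 ]
(467, 0) [-135.9408  -49.4644]
((352.6304016113281, 224.08639526367188), (39.0640869140625, 58.621761322021484), 88.53119659423828) [-146.6835    6.2405] [array([-77.9063, -43.7147]), array([-220.2802,  -38.8186]), array([-214.6897,   55.6358]), array([-73.7402,  50.8996])]
```

Request:
send_rows(
  targets="4 0 0 0 110; 8 0.3 0 0 110; 12 1 0 0 110; 16 2 0 0 110; 20 3 0 0 110; 24 4 0 0 110; 28 5 0 0 110; 32 6 0 0 110; 36 7 0 0 110; 40 7.5 0 0 110; 44 7.5 0 0 110; 47 7.5 0 0 110",
)

```text
time: 16.05
ee_pos: [0.5715, -0.222, 0.0203]
tcp_rot: [180.0, -0.0, 95.0]
wrist_force: [0.3, -3.5, 0.3]
opening: 0.0485
grasp_force: 1.8
```

```bash
cat >> h.py <<'E'
def rear(zt=.056):
    o,a,K,P=wcam();cv2.imwrite('pics/w_%.2f.png'%o['time'],a)
    H,S,V=cv2.split(cv2.cvtColor(a,cv2.COLOR_BGR2HSV))
    m=((H<20)&(S>120)&(V>60)).astype(np.uint8);m[310:]=0
    m=cv2.morphologyEx(m,cv2.MORPH_CLOSE,np.ones((25,25)));c=big(m)[0][:,0,:].astype(float)
    s=np.array([st(cast(K,P,p,zt)) for p in c if 3<p[1]<305])
    print(o['time'],'tcp',st(o['ee_pos']),o['ee_pos'][2],'F',o['wrist_force'],'yaw',o['tcp_rot'][2])
    x0=s[:,0].min();L=[];R=[]
    for x in np.arange(x0+12,s[:,0].max()-5,4):
        q=s[abs(s[:,0]-x)<2,1]
        if len(q)>1 and np.ptp(q)>70: L.append((x,q.max()));R.append((x,q.min()))
    L=np.array(L);R=np.array(R);print('fill rear x',x0)
    for t in(L,R): p=np.polyfit(t[:,0],t[:,1],1);print('side y at rear+50',np.polyval(p,x0+50),'yaw',np.degrees(p[0]))
E
python3 -c "
from h import *
rear()"
```

```text
16.05 tcp [-192.4407   -6.944 ] 0.020290386665546525 F [ 0.2905 -3.5468  0.3417] yaw 94.9952684254211
fill rear x -172.1482728541091
side y at rear+50 45.309798605367625 yaw -2.32346933628115
side y at rear+50 -44.18565510342316 yaw 2.0168008340041785
```

Request:
send_rows(
  targets="4 0.5 0 0 110; 8 1.2 0 0 110; 12 1.8 0 0 110; 16 2.2 0 0 110; 20 2.2 0 0 110; 24 2.2 0 0 110; 28 2.2 0 0 110; 31 2.2 0 0 110; 34 2.2 0 0 110; 36 2.2 0 0 110",
)

```text
time: 17.35
ee_pos: [0.5705, -0.186, 0.0203]
tcp_rot: [-180.0, -0.0, 95.0]
wrist_force: [0.8, -4.3, 0.3]
opening: 0.0487
grasp_force: 2.4
```

```bash
python3 -c "
from h import *
rear()"
```

```text
17.35 tcp [-156.5619   -9.0694] 0.020250760152402236 F [ 0.775  -4.3398  0.2612] yaw 94.99377988265573
fill rear x -136.6307725670765
side y at rear+50 43.7941828632138 yaw -1.7915014936632172
side y at rear+50 -46.8042746120635 yaw 1.5299999812825202
```

Request:
send_rows(
  targets="4 0 0 0 110; 8 0 0 0 110; 12 0 0 0 110; 16 0 0 0 110; 20 0 0 0 110; 24 0 0 0 110; 28 0 0 0 110; 32 0 0 0 110; 36 0 0 0 110; 40 0 0 0 110",
)

```text
time: 18.65
ee_pos: [0.5669, -0.146, 0.0202]
tcp_rot: [-180.0, -0.0, 95.0]
wrist_force: [1.0, -3.5, -1.7]
opening: 0.0484
grasp_force: 1.7
```

Request:
send_rows(
  targets="4 0 0 0 110; 8 0 0 0 110; 12 0 0 0 110; 16 0 0 0 110; 20 0 0 0 110; 24 0 0 0 110; 28 0 0 0 110; 32 0 0 0 110; 36 0 0 0 110; 40 0 0 0 110; 44 0 0 0 110; 48 0 0 0 110; 52 0 0 0 110; 56 0 0 0 110; 60 0 0 0 110; 64 0 0 0 110; 68 0 0 0 110; 72 0 -0.5 0 110; 76 0 -1.5 0 110",
)

```text
time: 21.02
ee_pos: [0.5604, -0.0703, 0.0218]
tcp_rot: [-180.0, 0.0, 95.0]
wrist_force: [-0.3, -2.8, -2.7]
opening: 0.0487
grasp_force: 1.5
```

Request:
send_rows(
  targets="4 0 -0.8 0 110; 8 0 -1.8 0 110; 12 0 -2.8 0 110; 16 0 -3.8 0 110; 20 0 -4.8 0 110; 24 0 -5.9 0 110; 28 0 -7 0 110; 32 0 -8 0 110; 36 0 -9 0 110; 40 0 -10 0 110",
)

```text
time: 22.28
ee_pos: [0.557, -0.0306, 0.0319]
tcp_rot: [180.0, 0.0, 95.0]
wrist_force: [0.4, -4.5, -0.8]
opening: 0.0487
grasp_force: 2.0
```

Request:
send_rows(
  targets="4 0 -1 0 110; 8 0 -2 0 110; 12 0 -3.1 0 110; 16 0 -4.2 0 110; 20 0 -5.2 0 110; 24 0 -6.3 0 110; 28 0 -7.4 0 110; 32 0 -8.4 0 110; 36 0 -9.5 0 110; 40 0 -10.6 0 110",
)

```text
time: 23.52
ee_pos: [0.5537, 0.009, 0.0429]
tcp_rot: [180.0, 0.0, 95.0]
wrist_force: [-0.3, -7.1, 2.6]
opening: 0.0485
grasp_force: 3.5
```

```bash
python3 - <<'E'
from h import *
o,a,K,P=wcam();s=camera('scene')
cv2.imwrite('pics/c9.png',np.hstack([cv2.resize(a,(400,300)),cv2.resize(s[150:300,200:400],(400,300))]));print(o['time'],st(o['ee_pos']),o['ee_pos'],o['wrist_force'])
E
```

```text
23.525 [39.1738 -9.3436] [0.5537 0.009  0.0429] [-0.3418 -7.1073  2.5625]
```

View pics/c9.png

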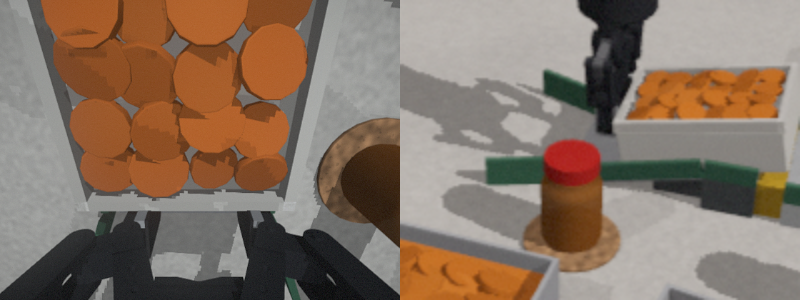

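The crate sits squarely between the rails, still nose-up, near the tipping point.

Request:
send_rows(
  targets="3 0 -0.8 0 110; 6 0 -1.6 0 110; 9 0 -2.4 0 110; 12 0 -3.2 0 110; 15 0 -4 0 110; 18 0 -4.8 0 110; 21 0 -5.6 0 110; 24 0 -6.5 0 110; 27 0 -7.4 0 110; 30 0 -8.3 0 110; 33 0 -9.2 0 110; 36 0 -10.2 0 110",
)

```text
time: 25.12
ee_pos: [0.55, 0.0452, 0.0523]
tcp_rot: [-180.0, 0.0, 95.0]
wrist_force: [0.3, -2.1, -1.1]
opening: 0.0483
grasp_force: 1.3
```

```bash
python3 -c "
from h import *
rear(.09)"
```

```text
25.125 tcp [75.6227 -8.8391] 0.05227351016181005 F [ 0.343  -2.1104 -1.0727] yaw 95.00735051050754
fill rear x 94.37623360340037
side y at rear+50 43.795577486342346 yaw -2.836619000382923
side y at rear+50 -48.13580225773293 yaw 2.2126333540078273
```

Request:
send_rows(
  targets="4 0 -0.5 0 110; 8 0 -1 0 110; 12 0 -1.5 0 110; 16 0 -2 0 110; 20 0 -2.5 0 110; 24 0 -3 0 110; 28 0 -3.5 0 110; 32 0 -4 0 110; 36 0 -4.5 0 110; 40 0 -5 0 110; 44 0 -5 0 110",
)

```text
time: 26.55
ee_pos: [0.5466, 0.089, 0.0577]
tcp_rot: [180.0, 0.0, 95.0]
wrist_force: [0.0, -2.7, -0.4]
opening: 0.0487
grasp_force: 1.4
```

```bash
python3 -c "
from h import *
rear(.092)"
```

```text
26.55 tcp [119.5447  -9.2161] 0.05771821829451994 F [ 0.0447 -2.7034 -0.4375] yaw 94.99376945809195
fill rear x 139.43495002885103
side y at rear+50 43.064100013322815 yaw -5.016935959426258
side y at rear+50 -48.09851458648235 yaw 3.8660418707003963
```

Request:
send_rows(
  targets="3 0 -0.5 0 110; 6 0 -1 0 110; 9 0 -2 0 110; 12 0 -3 0 110; 15 0 -4 0 110; 18 0 -4 0 110; 21 0 -4 0 110; 24 0 -4 0 110; 27 0 -4 0 110; 30 0 -4 0 110; 33 0 -4 0 110; 36 0 -4 0 110; 39 0 -4 0 110; 42 0 -4 0 110;45 0 -4 0 110; 48 0 -4 0 110; 51 0 -4 0 110; 54 0 -4 0 110",
)

```text
time: 28.85
ee_pos: [0.5418, 0.1428, 0.0616]
tcp_rot: [-180.0, -0.0, 95.0]
wrist_force: [0.1, -0.3, -2.3]
opening: 0.0483
grasp_force: 1.0
```

```bash
python3 -c "
from h import *
rear(.094)"
```

```text
28.85 tcp [173.4855  -9.1481] 0.06157197459912484 F [ 0.1072 -0.3138 -2.3251] yaw 94.9951660639681
fill rear x 195.86258718712705
side y at rear+50 40.277294508401496 yaw -4.438853850854381
side y at rear+50 -45.594230952665654 yaw 3.5087815818963017
```

Request:
send_rows(
  targets="2 0 0 0 110; 4 0 0 0 110; 6 0 0 0 110; 8 0 0 0 110; 10 0 0 0 110; 12 0 0 0 110; 14 0 0 0 110; 16 0 0 0 110; 18 0 0 0 110; 20 0 0 0 110; 22 0 0 0 110; 24 0 0 0 110; 26 0 0 0 110",
)

```text
time: 30.52
ee_pos: [0.5395, 0.1686, 0.0616]
tcp_rot: [180.0, 0.0, 95.0]
wrist_force: [-0.3, -1.8, -2.6]
opening: 0.0487
grasp_force: 1.0
```

```bash
python3 -c "
from h import *
rear(.091)"
```

```text
30.525 tcp [199.4051  -9.1606] 0.06158854829412383 F [-0.2883 -1.8168 -2.6233] yaw 94.99618228161975
fill rear x 221.00508267679558
side y at rear+50 41.23674537433442 yaw -3.92299823085358
side y at rear+50 -46.17459259562884 yaw 3.162322953279646
```

Request:
send_rows(
  targets="1 0 0.5 0 110; 2 0 1 0 110; 3 0 1.5 0 110; 4 0 2 0 110; 5 0 2.5 0 110; 6 0 3 0 110; 6 0 3 0 110",
)

```text
time: 31.45
ee_pos: [0.5395, 0.1743, 0.0592]
tcp_rot: [179.9, 0.0, 95.0]
wrist_force: [-0.1, -5.0, 4.2]
opening: 0.0485
grasp_force: 2.6
```

Request:
send_rows(
  targets="0.7 0 -0.5 0 110; 1.4 0 -0.5 0 110; 2 0 -0.5 0 110; 2 0 -0.5 0 110",
)

```text
time: 31.95
ee_pos: [0.5389, 0.1765, 0.0591]
tcp_rot: [180.0, -0.0, 95.0]
wrist_force: [1.0, -3.3, 2.6]
opening: 0.0484
grasp_force: 2.0
```

```bash
python3 -c "
from h import *
rear(.091)"
```

```text
31.95 tcp [207.3544  -9.1619] 0.059094117134440224 F [ 1.026  -3.2502  2.6163] yaw 94.995394968273
fill rear x 229.06815648230392
side y at rear+50 40.94200027348194 yaw -3.9237026852769863
side y at rear+50 -46.105747240867814 yaw 3.0766101484929442
```

Request:
send_rows(
  targets="0.7 0 0 0 110; 1.4 0 0 0 110; 2 0 0 0 110; 2 0 0 0 110",
)

```text
time: 32.5
ee_pos: [0.5384, 0.1781, 0.0588]
tcp_rot: [-180.0, 0.0, 95.0]
wrist_force: [0.6, -5.7, 0.5]
opening: 0.0486
grasp_force: 2.9
```

Request:
send_rows(
  targets="0.5 0 0 0 110; 1 0 0 0 110; 1.5 0 0 0 110; 1.5 0 0 0 110",
)

```text
time: 33.0
ee_pos: [0.5382, 0.179, 0.0588]
tcp_rot: [-179.9, 0.1, 95.0]
wrist_force: [-0.6, -9.3, 1.3]
opening: 0.0482
grasp_force: 4.5
```

```bash
python3 -c "
from h import *
rear(.091)"
```

```text
33.0 tcp [209.8648  -8.7488] 0.05875562447472719 F [-0.6043 -9.2893  1.2748] yaw 94.95559608613758
fill rear x 224.72048724142894
side y at rear+50 38.78526167507423 yaw -0.8302019851266085
side y at rear+50 -44.378316488207936 yaw 0.6095340596999348
```

The rear dropped (the sides now look level). Back off at once.

Request:
send_rows(
  targets="-4 0 0 0 110; -10 0 0 0 110; -20 0 0 0 110; -30 0 -10 0 110; -30 0 -40 0 110; -30 0 -80 0 110; -20 0 -120 0 110; 0 0 -150 0 110; 0 0 -150 0 110; 0 0 -150 0 110",
)

```text
time: 34.3
ee_pos: [0.5385, 0.1794, 0.2087]
tcp_rot: [-180.0, 0.0, 95.0]
wrist_force: [-0.1, 0.2, -0.2]
opening: 0.049
grasp_force: 0.0
```

```bash
python3 - <<'E'
from h import *
o,a,K,P=wcam();s=camera('scene')
cv2.imwrite('pics/c10.png',np.hstack([cv2.resize(a,(400,300)),cv2.resize(s[160:295,340:520],(400,300))]));print(o['time'],st(o['ee_pos']),o['ee_pos'],o['wrist_force'])
E
```

```text
34.3 [210.2997  -9.027 ] [0.5385 0.1794 0.2087] [-0.1151  0.1633 -0.2435]
```

View pics/c10.png

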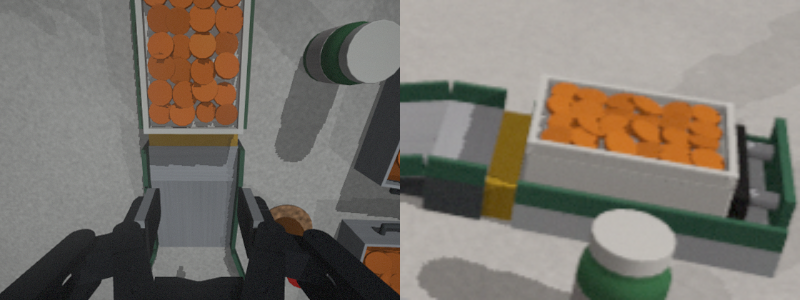

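```bash
python3 - <<'E'
from h import *
m=camera_model('scene');T=np.linalg.inv(m['pose'])
def pr(x,y,z):
    p=np.r_[O+SX*x/1000+SY*y/1000,z/1000,1];q=np.array(m['K'])@(T@p)[:3];u=q[:2]/q[2];return u,(u-[340,160])*[400/180,300/135]+[400,0]
for n,(xr,zr,zf) in {'flat':(221,26,26),'rear up':(220,36,26),'nose up':(221,26,34)}.items():
  print(n)
  for x,z in((xr,zr),(xr+160,zf)):
    for y in(-57,53):print('  rim',x,y,pr(x,y,z+56)[1].round(0))
for x in(222,380):print('rail top near',pr(x,-65,46)[1].round(0))
# sub-pixel check of carrots mask in the crop
c=cv2.imread('pics/c10.png')[:,400:];H,S,V=cv2.split(cv2.cvtColor(c,cv2.COLOR_BGR2HSV))
k=cv2.morphologyEx(((H<20)&(S>120)&(V>60)).astype(np.uint8),cv2.MORPH_CLOSE,np.ones((15,15)))
h=cv2.convexHull(big(k)[0]);print('fill quad',cv2.approxPolyDP(h,12,True)[:,0]+[400,0])
w=((S<40)&(V>175)).astype(np.uint8);cs=big(w,4)
for q in cs:print('white',cv2.contourArea(q),cv2.approxPolyDP(cv2.convexHull(q),8,True)[:,0].tolist())
E
```

```text
flat
  rim 221 -57 [529. 140.]
  rim 221 53 [543.  73.]
  rim 381 -57 [740. 176.]
  rim 381 53 [735. 102.]
rear up
  rim 220 -57 [529. 130.]
  rim 220 53 [544.  63.]
  rim 380 -57 [739. 176.]
  rim 380 53 [734. 102.]
nose up
  rim 221 -57 [529. 140.]
  rim 221 53 [543.  73.]
  rim 381 -57 [743. 168.]
  rim 381 53 [737.  94.]
rail top near [523. 182.]
rail top near [728. 219.]
fill quad [[551  89]
 [710 107]
 [724 167]
 [543 139]]
white 42642.0 [[399, 5], [399, 139], [336, 176], [130, 141], [0, 73], [0, 0]]
white 7866.0 [[0, 205], [183, 245], [169, 290], [2, 296]]
white 2959.5 [[194, 223], [239, 212], [265, 225], [273, 247], [256, 260], [223, 256], [198, 240]]
white 1008.0 [[399, 265], [399, 299], [348, 299], [348, 280]]
```

The near rim corners match the flat-in-bay prediction: (530,141) and (736,176) measured against (529,140) and (740,176) predicted. Handing in.

```bash
python3 -c "
from workcell import ticket
print(ticket.job_done())"
```

```text
the job is handed in; nothing more can be done
None
```

I handed the job in at about 34 s: the amber jar stands upright on the cork mat, the crate lies flat in the bay behind the yellow lip, the spare jar was not touched, and the push force never read above about 10 N at the checks between moves.

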